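# Light the copy stand and take the shot

### The arm

A 7-joint arm with a two-finger parallel gripper is mounted at the origin on the work surface. World frame = base frame: x ahead of the robot, y to its left, z up, the work surface at z = 0. Lengths are in m, angles in rad, forces in N, time in s.
With the tool pointing down it reaches from about 0.425 to 0.95 m from the base axis. Payload 16.7 kg.
Tool frame: the origin (TCP) lies at the very end of the fingers, on their centre line; the grasp point (between the pads) lies 19 mm behind it; z points along the fingers, y is the direction in which the jaws open and shut (so a half turn about z gives the same grasp; the last joint's range is limited). The gripper opens to 94 mm and grips with 3 to 60 N. Pads are 16 mm wide; open, the fingers measure 119 mm over their backs; the gripper's body (75 mm by 177 mm) begins 78 mm behind the grasp point.
Start: joints at [1.006, 0.426, 0.074, 1.606, -0.034, 1.111, -0.067], TCP at [0.272, -0.618, 0.205] pointing down, gripper open.
Joint ranges: [-2.85, 2.85], [-0.5, 2.14], [-1.23, 1.37], [0.21, 2.46], [-1.02, 4.16], [0.16, 2.05], [-2.73, 2.73]. Speed limits (rad/s): [1.89, 1.89, 2.39, 2.39, 3.01, 3.01, 3.01].

### API

Orientations are given as a unit quaternion [x, y, z, w].
In Python, from bench import r, viewer gives the robot as it stands.
- The arm moves only by the tool play_rows, never from a script. Its argument "series" is text: rows parted by semicolons, each of 5 numbers parted by spaces: the finger opening in cm, from 0 to 9.4, then the shift along the world's x, y, z in cm, then the turn about the world's z in degrees. A call has 1 to 12 rows; each row is the pose to reach, as a shift and turn from the pose commanded when the call began; what a row does not reach only later rows make up. A row lasts 1/12 s, in which the tool goes at most 41.7 mm and 7.16 degrees, less where a joint would pass 70% of its speed; a pose out of reach is approached as far as the arm can. A call with a gripper value outside its range is refused whole. The fingers move at their own pace and stop on an object; "squeeze" is the grip in N (left out, the last holds). Time passes only in rows, so rows that repeat a pose let the fingers close. It gives the time, the measured TCP pose, the force and the opening at its end, in the units of the state.
- r.get_obs(): the state, without advancing time (a new reading comes with each control period).
- viewer.read_camera(name): name is "scene" or "top" or "wrist"; returns a dict with "img" (420x560x3 uint8, red, green, blue), "vertical_fov" (degrees; the focal length in pixels is half the picture's height over the tangent of half this angle, whatever the lens; pixels are square), "cx", "cy" (the principal point, pixels), "rvec" (rotation vector, rad) and "tvec" (3), from world to camera coordinates, as OpenCV has them. Camera axes: x right, y down, z forward; pixel columns grow to the right and rows downward; lengths in m; the calibration is good to about 2 mm. The wrist camera is an equidistant fisheye: a pixel r from the principal point sees the ray r / f radians off the axis. A picture is of the moment at which its call begins. There is no depth.
- r.hand_in(): hands the job in, once; it reports no verdict.
The state is a dict: "t": time; "joint_pos": joint angles; "qd": joint speeds; "joint_torque": joint torques, N m; "tool_pos": TCP position; "orientation": TCP orientation; "wrist_force": force on the tool from outside, world axes, zero at the start; "wrist_torque": the same for the moment, N m; "gripper_width": finger opening in m.
Only numpy, scipy, OpenCV 4.12 (cv2) and the standard library are available. Lean on these libraries where they do the work, as an engineer would, in place of code of your own. Each camera call takes 0.05 s, during which the arm holds its last target. There are 200 camera calls.

### The job

Get the archive's copy stand ready and take the picture, pressing with the tips of the closed fingers and gripping nothing: first switch on the socket strip with its red rocker, then switch on the lamps with the orange rocker on the lamp control box (leave the blue light-pad rocker off), and then press the green button of the cordless camera release fully down, keep it down for a full second while the exposure runs, and let it come back up. Don't take the shot before the lamps are on, don't pick up or shove the release, and leave everything else on the desk where it is.

Things in the scene. Friction and masses are not known exactly. Their poses are not given: they have to be found in the camera images.
- power_strip: White three-socket strip screwed to the desk, 260 (along its x) x 56 x 42 mm, on a 300 mm long, 3 mm foot plate. Origin at the centre of its underside, at desk height; the red rocker sits on top, 85 mm from the centre towards +x. It may stand on the robot's left or right.
- mains_rocker (a joint): Red socket-strip rocker: 0 rad = off, 0.40 = on. V-faced cap 36 (x) x 24 mm (y), pivoting about its middle, 5 mm above the top it sits on. Off, the near half is level and the far half (white dash) rises at 0.4 rad, its end 7 mm above the pivot. Press it near its raised end with 4 N all the way until level, 47 mm above the desk; it is stiff and stays where it is left.
- mains_rocker_press (a point): Place to press: on the face of the red rocker's raised half, 12.5 mm from the pivot, 52 mm above the desk when off, 47 mm when on. Off, its x is level and runs along the rocker from the near to the raised end, y along the pivot; it tilts with the rocker. A fingertip reaching past the pivot jams on the near half as that rises.
- lamp_box: Grey lamp control box of the copy stand screwed to the desk, 110 (along its x) x 170 (along its y) x 55 mm, on a steel foot plate of 140 x 150 x 4 mm. Origin at the centre of its underside. Two rockers of one shape sit on its top, 40 mm either side of its middle along y, orange and blue; which is on which side varies.
- lamp_rocker (a joint): Orange lamp rocker: 0 rad = off, 0.40 = on. V-faced cap 36 (x) x 24 mm (y), pivoting about its middle, 5 mm above the top it sits on. Off, the near half is level and the far half (white dash) rises at 0.4 rad, its end 7 mm above the pivot. Press it near its raised end with 4 N all the way until level, 60 mm above the desk; it is stiff and stays where it is left.
- lamp_rocker_press (a point): Place to press: on the face of the orange rocker's raised half, 12.5 mm from the pivot, 65 mm above the desk when off, 60 mm when on. Off, its x is level and runs along the rocker from the near to the raised end, y along the pivot; it tilts with the rocker. A fingertip reaching past the pivot jams on the near half as that rises.
- lightpad_rocker (a joint): The light-pad rocker, blue, of the same make as the orange one beside it; 0 rad = off, 0.40 rad = on. It stays off.
- lightpad_rocker_press (a point): Point on the face of the blue rocker's raised half, 12.5 mm from its pivot, 65 mm above the desk. Not to be pressed.
- release: Loose cordless camera release: a black box 72 (its x) x 106 (its y) mm, its top 27 mm above the desk, 0.2 to 0.4 kg, on rubber feet, with the green button in the middle of its top in a flat metal ring. Origin at the centre of its underside.
- release_button (a joint): The green button's travel: 0 m = up, 0.006 m = fully down. A spring pushes it back; 1 N starts it, 4 N brings it fully down.
- release_top (a point): Centre of the top of the green button, 40 mm across; 41.5 mm above the desk when up, 35.5 mm when fully down. z points up.
- loupe: Bystander, loose: black stand loupe, 44 mm across, 52 mm tall. Origin at the centre of its underside.
- paperweight: Bystander, loose: brass knob-topped paperweight, 48 mm across, 50 mm tall. Origin at the centre of its underside.
- date_stamp: Bystander, loose: rubber stamp with a turned wooden handle, foot 30 x 55 mm, 77 mm tall. Origin at the centre of its underside.
- ink_pad: Bystander, loose: flat blue ink-pad tin, 77 x 117 x 20 mm. Origin at the centre of its underside.
- tape_spool: Bystander, loose: wooden tape spool, 56 mm across, 40 mm tall. Origin at the centre of its underside.
- dust_brush: Bystander, loose: soft dust brush lying on the desk, about 0.15 m long, origin under its middle.
- clip_dish: Bystander, loose: white china dish with brass fasteners, 80 mm across, 30 mm tall. Origin at the centre of its underside.
There are look-alikes about, which are no part of the job. Leave any pink or turquoise look-alike of the release alone.

How it is judged:
By the outcome, as a careful person would: the job done as asked, in the order asked, and still so for the second after the job is handed in, with the robot touching nothing.
It also fails if it takes over 56 s, if anything falls off the work surface, if the arm or the gripper's body presses on something with over 40 N, if the wrist force passes 120 N, or if a joint passes its speed limit or range.

## Working session

There is one attempt and no reset: what is moved stays moved. The work goes in short steps, Python scripts to look and compute and a tool call to move; the robot and the scene stay as the last step left them, time stands still between calls to the robot, and variables do not carry over. Pictures are saved under pics/ and viewed, about 8 in all and at most 12, crops included, and the job is handed in when it is done.

Besides the shell and the picture viewer there is one more tool, called as a command line: name --argument value ..., lists and objects as JSON in quotes. play_rows: Moves the arm, as the interface text tells. Its arguments: {"type":"object","properties":{"series":{"type":"string"},"squeeze":{"type":"number"}},"required":["series"]}

```bash
mkdir -p pics
python3 - <<'E'
from bench import r, viewer
import cv2,pickle
o=r.get_obs(); print({k:o[k] for k in('t','tool_pos','orientation','wrist_force','gripper_width')})
d={}
for n in('scene','top','wrist'):
    c=viewer.read_camera(n); d[n]=c; print(n,c['vertical_fov'],c['cx'],c['cy'],c['rvec'],c['tvec'])
    cv2.imwrite(f'pics/{n}0.png',cv2.resize(c['img'][:,:,::-1],(800,600),interpolation=cv2.INTER_CUBIC))
pickle.dump(d,open('d0.pkl','wb'))
E
```

```text
{'t': 0.0, 'tool_pos': array([ 0.27181492, -0.61736755,  0.20475232]), 'orientation': array([ 9.78573897e-01,  2.05894882e-01, -1.79156633e-04, -6.27737211e-04]), 'wrist_force': array([-0.81334606,  1.17012404, -0.7910377 ]), 'gripper_width': 0.09415101512586035}
scene 47.785945925967994 285.4882658464874 210.08282689985631 [ 2.11685721  1.54692666 -0.44785849] [-0.16209705 -0.36167205  1.64669395]
top 50.07163104279057 283.8833681838865 213.07781963308508 [ 2.09734776 -2.15847186  0.19389019] [0.05246731 0.49181145 1.25813596]
wrist 65.70646984690485 280.5727100227192 208.5786416648861 [-2.44658203  1.59401401  0.20566434] [-0.67386528 -0.02723455  0.39040687]
```

View pics/top0.png

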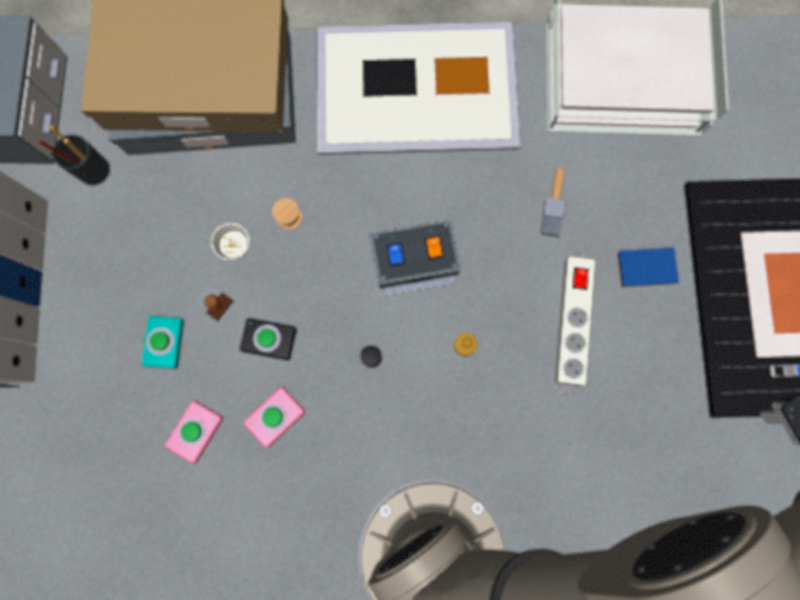

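View pics/scene0.png

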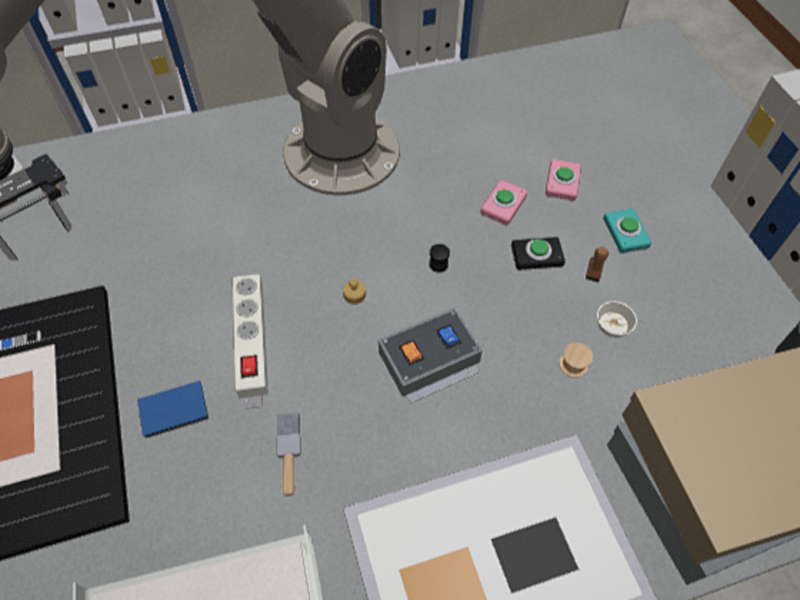

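The top view (800x600) shows the strip with the red rocker at (581,278), and the lamp box with blue at (396,253) and orange at (434,246). The black release is at (267,338), with turquoise and pink look-alikes near it. The scene view agrees: red (249,366), orange (411,352), release (539,248).

```bash
cat > h.py <<'E'
import numpy as np, cv2
def K(c):
    f=c['img'].shape[0]/2/np.tan(np.radians(c['vertical_fov'])/2); return np.array([[f,0,c['cx']],[0,f,c['cy']],[0,0,1.]])
def ray(c,uv,fish=False):
    R=cv2.Rodrigues(np.array(c['rvec'],float))[0]; k=K(c); uv=np.atleast_2d(np.array(uv,float))
    x=(uv-[k[0,2],k[1,2]])/k[0,0]
    if fish:
        th=np.linalg.norm(x,axis=1,keepdims=True); d=np.hstack([x/th*np.sin(th),np.cos(th)])
    else: d=np.hstack([x,np.ones((len(x),1))])
    return -R.T@np.array(c['tvec'],float), d@R
def atz(c,uv,z,fish=False):
    o,d=ray(c,uv,fish); return o+d*((z-o[2])/d[:,2])[:,None]
def proj(c,P,fish=False):
    R=cv2.Rodrigues(np.array(c['rvec'],float))[0]; k=K(c); q=np.atleast_2d(P)@R.T+np.array(c['tvec'],float)
    if fish:
        rr=np.linalg.norm(q[:,:2],axis=1); x=q[:,:2]/rr[:,None]*np.arctan2(rr,q[:,2])[:,None]
    else: x=q[:,:2]/q[:,2:]
    return x*k[0,0]+[k[0,2],k[1,2]]
def tri(c1,u1,c2,u2,f2=False):
    a,d=ray(c1,u1); b,e=ray(c2,u2,f2); s=np.linalg.lstsq(np.c_[d[0],-e[0]],b-a,rcond=None)[0]
    p,q=a+s[0]*d[0],b+s[1]*e[0]; return (p+q)/2,np.linalg.norm(p-q)
HUE={'red':(174,6),'orange':(8,19),'blue':(105,122),'green':(50,80)}
def mask(img,col,S=150,V=90):
    h=cv2.cvtColor(img,cv2.COLOR_RGB2HSV); a,b=HUE[col]; H=h[...,0]
    m=((H>=a)&(H<=b)) if a<b else ((H>=a)|(H<=b))
    return (m&(h[...,1]>S)&(h[...,2]>V)).astype(np.uint8)
def blob(c,col,uv,rad=22,**k):
    m=mask(c['img'],col,**k); n,l,s,ce=cv2.connectedComponentsWithStats(m)
    best=[i for i in range(1,n) if s[i,4]>15 and np.hypot(*(ce[i]-uv))<rad]
    if not best: return None
    i=max(best,key=lambda i:s[i,4]); p=np.argwhere(l==i)[:,::-1].astype(np.float32)
    return ce[i],s[i,4],cv2.minAreaRect(p)
E
python3 - <<'E'
import pickle; from h import *
d=pickle.load(open('d0.pkl','rb')); T,S=d['top'],d['scene']
seeds={'red':((581,278),(249,366)),'orange':((434,246),(411,352)),'blue':((396,253),(450,336)),'green':((267,338),(539,248))}
tiles=[]
for n,(a,b) in seeds.items():
    A=blob(T,n,np.array(a)*.7,V=60);B=blob(S,n,np.array(b)*.7,V=60); print(n,A,B)
    p,e=tri(T,A[0],S,B[0]); print('  xyz',p.round(4),'gap',round(e,4),'reach',np.hypot(*p[:2]).round(3))
    row=[]
    for c,q in((T,A[0]),(S,B[0])):
        row.append(cv2.resize(cv2.getRectSubPix(c['img'],(40,30),tuple(map(float,q))),(400,300),interpolation=cv2.INTER_NEAREST))
    tiles.append(np.hstack(row))
cv2.imwrite('pics/crop1.png',np.vstack(tiles[:2])[:,:,::-1])
# strip long axis from white mask in top view
h=cv2.cvtColor(T['img'],cv2.COLOR_RGB2HSV); m=((h[...,1]<30)&(h[...,2]>200)).astype(np.uint8)
m[:, :385]=0; m[:,420:]=0; m[:175]=0; m[275:]=0
r=cv2.minAreaRect(np.argwhere(m)[:,::-1].astype(np.float32)); bp=cv2.boxPoints(r); print('strip',atz(T,bp,.042)[:,:2].round(3))
h2=h[...,2]; m=(h2<75).astype(np.uint8); 
n,l,s,ce=cv2.connectedComponentsWithStats(m)
for i in range(1,n):
    if s[i,4]>150:
        rc=cv2.minAreaRect(np.argwhere(l==i)[:,::-1].astype(np.float32)); print(ce[i].round(),s[i,4],atz(T,cv2.boxPoints(rc),.04)[:,:2].round(3).tolist())
E
```

```text
red (array([406.01904762, 194.37142857]), np.int32(105), ((406.0, 194.0), (12.0, 8.0), 90.0)) (array([173.59322034, 255.49152542]), np.int32(118), ((173.5, 255.5), (13.0, 9.0), 90.0))
  xyz [ 0.5384 -0.32    0.0436] gap 0.0005 reach 0.626
orange (array([303.57777778, 172.65185185]), np.int32(135), ((303.54052734375, 172.7432403564453), (14.138313293457031, 9.699540138244629), 80.53767395019531)) (array([287.4375    , 245.67857143]), np.int32(112), ((287.7000427246094, 245.9000244140625), (12.969194412231445, 9.391485214233398), 63.43495178222656))
  xyz [ 0.6087 -0.0225  0.0578] gap 0.0001 reach 0.609
blue (array([276.42975207, 177.47933884]), np.int32(121), ((276.5, 177.5), (13.0, 9.0), 90.0)) (array([313.54, 234.48]), np.int32(100), ((313.6800231933594, 234.74002075195312), (13.200000762939453, 8.600000381469727), 53.13010025024414))
  xyz [0.5966 0.0569 0.0573] gap 0.0004 reach 0.599
green (array([186.04081633, 236.14285714]), np.int32(98), ((186.0, 236.0), (10.0, 10.0), 90.0)) NoneTraceback (most recent call last):
  File "<stdin>", line 7, in <module>
TypeError: 'NoneType' object is not subscriptable
```

Run:
```python
import pickle; from h import *
HUE['green']=(45,90)
d=pickle.load(open('d0.pkl','rb')); T,S=d['top'],d['scene']
print(S['img'][171:176,374:381].tolist()[2])
A=blob(T,'green',np.array((186,236)),V=60);B=blob(S,'green',np.array((377,173)),S=80,V=40); print(A,B)
if B: p,e=tri(T,A[0],S,B[0]); print(p,e)
print('green at .0415',atz(T,A[0],.0415))
tiles=[]
for q,w in(((406,194),(173.6,255.5)),((290,175),(300,240))):
    tiles.append(np.hstack([cv2.resize(cv2.getRectSubPix(c['img'],(56,42),tuple(map(float,p))),(400,300),interpolation=cv2.INTER_CUBIC) for c,p in((T,q),(S,w))]))
cv2.imwrite('pics/crop1.png',np.vstack(tiles)[:,:,::-1])
h=cv2.cvtColor(T['img'],cv2.COLOR_RGB2HSV); m=((h[...,1]<40)&(h[...,2]>190)).astype(np.uint8)
m[:, :385]=0; m[:,420:]=0; m[:175]=0; m[275:]=0
bp=cv2.boxPoints(cv2.minAreaRect(np.argwhere(m)[:,::-1].astype(np.float32))); print('strip',atz(T,bp,.042)[:,:2].round(3).tolist())
n,l,s,ce=cv2.connectedComponentsWithStats((h[...,2]<75).astype(np.uint8))
for i in range(1,n):
    if 100<s[i,4]<4000 and 150<ce[i][1]<300:
        rc=cv2.minAreaRect(np.argwhere(l==i)[:,::-1].astype(np.float32)); print(ce[i].round(),s[i,4],atz(T,cv2.boxPoints(rc),.04)[:,:2].round(3).tolist())
```

```text
[[78, 154, 96], [76, 152, 92], [78, 152, 95], [75, 152, 92], [76, 152, 94], [76, 152, 93], [77, 152, 93]]
(array([186.04081633, 236.14285714]), np.int32(98), ((186.0, 236.0), (10.0, 10.0), 90.0)) (array([377.22018349, 172.66055046]), np.int32(109), ((377.2500305175781, 172.75001525878906), (11.31370735168457, 10.60660171508789), 45.0))
[0.43543962 0.32349796 0.03382185] 0.00045797195053365997
green at .0415 [[0.43431884 0.32161706 0.0415    ]]
strip [[0.329, -0.26], [0.585, -0.298], [0.579, -0.353], [0.323, -0.313]]
[ 13. 197.] 756 [[0.547, 0.89], [0.622, 0.872], [0.585, 0.77], [0.51, 0.789]]
[189. 238.] 432 [[0.41, 0.373], [0.477, 0.361], [0.454, 0.262], [0.388, 0.275]]
[260. 249.] 149 [[0.409, 0.129], [0.408, 0.092], [0.371, 0.093], [0.372, 0.13]]
```

View pics/crop1.png

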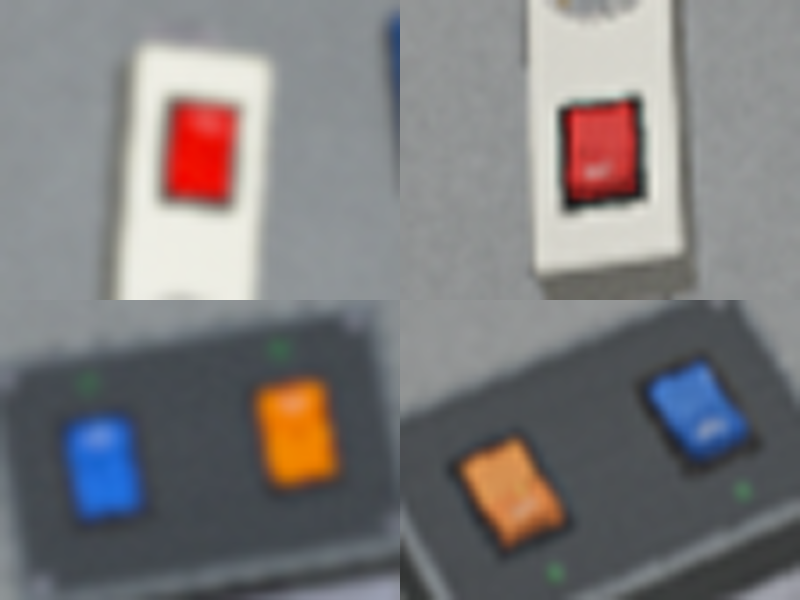

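In the crop, all three rockers are off, with the white dash on the far (+x) half. The positions fit the given sizes: red pivot (0.538,-0.320), 85 mm from the strip centre at yaw -8.7°; orange (0.609,-0.0225), 80 mm from blue at yaw +8.7°; button (0.434,0.322). I'll hover over the red press point with the fingers closed.

play_rows --series "0 27.9 29.5 -6.5 -32.5;0 27.9 29.5 -6.5 -32.5;0 27.9 29.5 -6.5 -32.5;0 27.9 29.5 -6.5 -32.5;0 27.9 29.5 -6.5 -32.5;0 27.9 29.5 -6.5 -32.5;0 27.9 29.5 -6.5 -32.5;0 27.9 29.5 -6.5 -32.5;0 27.9 29.5 -6.5 -32.5;0 27.9 29.5 -6.5 -32.5;0 27.9 29.5 -6.5 -32.5;0 27.9 29.5 -6.5 -32.5" --squeeze 10

```text
t: 1.15
tool_pos: [0.5526, -0.3197, 0.1396]
orientation: [0.997, -0.074, -0.0, -0.001]
wrist_force: [-1.0, -0.5, -0.0]
gripper_width: 0.0175
```

```bash
cat > look.py <<'E'
import sys; from h import *; from bench import r,viewer
from scipy.spatial.transform import Rotation as Ro
def state():
    o=r.get_obs(); R=Ro.from_quat(o['orientation']).as_matrix()
    print('t',round(o['t'],2),'tcp',o['tool_pos'].round(4),'xang',np.degrees(np.arctan2(R[1,0],R[0,0])).round(1),'zax',R[:,2].round(3),'F',o['wrist_force'].round(1),'w',round(o['gripper_width'],4)); return o
E
python3 - <<'E'
from look import *; import pickle
o=state(); w=viewer.read_camera('wrist'); pickle.dump(w,open('w1.pkl','wb'))
print(blob(w,'red',np.array((280,210)),rad=200))
print('pred pivot px',proj(w,[[.538,-.32,.047],[.5505,-.322,.052],o['tool_pos']],True))
cv2.imwrite('pics/w1.png',cv2.resize(w['img'][:,:,::-1],(800,600),interpolation=cv2.INTER_CUBIC))
E
```

```text
t 1.15 tcp [ 0.5526 -0.3197  0.1396] xang -8.5 zax [-0.001  0.001 -1.   ] F [-1.  -0.5 -0. ] w 0.0175
(array([283.72743521, 225.55942806]), np.int32(1119), ((284.0, 225.5), (41.0, 28.0), 90.0))
pred pivot px [[283.9227453  226.21388678]
 [284.20010568 213.87191956]
 [281.42698265 250.79686197]]
```

View pics/w1.png

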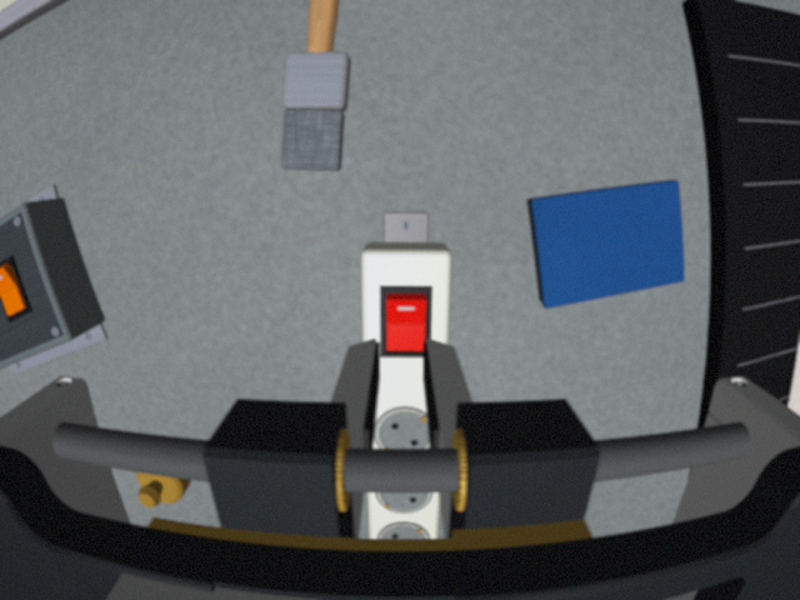

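The wrist view shows the red rocker at (406,322), aligned between the fingers, with its dash on the far end. The measured blob is within 0.7 px of my prediction. The fingers had not quite closed, so I'll let them shut, then press.

play_rows --series "0 0.1 0.1 0 0;0 0.1 0.1 0 0;0 0.1 0.1 -3.5 0;0 0.1 0.1 -7 0;0 0.1 0.1 -7.6 0;0 0.1 0.1 -8.0 0;0 0.1 0.1 -8.4 0;0 0.1 0.1 -8.7 0;0 0.1 0.1 -9.0 0;0 0.1 0.1 -9.2 0;0 0.1 0.1 -9.3 0;0 0.1 0.1 -9.3 0"

```text
t: 2.2
tool_pos: [0.5525, -0.3219, 0.048]
orientation: [0.997, -0.076, 0.001, 0.0]
wrist_force: [2.0, -0.9, 3.2]
gripper_width: 0.0007
```

```bash
python3 -c "
from look import *; state()"
```

```text
t 2.2 tcp [ 0.5525 -0.3219  0.048 ] xang -8.7 zax [ 0.001 -0.    -1.   ] F [ 2.  -0.9  3.2] w 0.0007
```

play_rows --series "0 0 0 -0.1 0;0 0 0 -0.2 0;0 0 0 -0.3 0;0 0 0 -0.3 0;0 0 0 -0.3 0"

```text
t: 2.62
tool_pos: [0.5527, -0.322, 0.0468]
orientation: [0.997, -0.076, 0.001, 0.0]
wrist_force: [-7.2, 3.4, 33.5]
gripper_width: 0.0005
```

play_rows --series "0 0 0 2 0;0 0 0 6 0;0 0 0 9.5 0;0 0 0 9.5 0;0 0 0 9.5 0"

```text
t: 3.03
tool_pos: [0.5526, -0.3221, 0.1415]
orientation: [0.997, -0.076, 0.001, 0.0]
wrist_force: [0.3, 0.4, -1.5]
gripper_width: 0.0004
```

Run:
```python
from look import *
o=state(); w=viewer.read_camera('wrist')
B=blob(w,'red',np.array((284,226)),rad=60); print(B)
q=proj(w,[[.538,-.32,.047]],True)[0]
a=cv2.resize(cv2.getRectSubPix(w['img'],(80,60),tuple(q)),(640,480),interpolation=cv2.INTER_CUBIC)
cv2.imwrite('pics/w2.png',a[:,:,::-1])
```

```text
t 3.03 tcp [ 0.5526 -0.3221  0.1415] xang -8.7 zax [ 0.003 -0.001 -1.   ] F [ 0.3  0.4 -1.5] w 0.0004
(array([280.44831461, 222.82134831]), np.int32(890), ((280.0, 226.0), (40.0, 28.0), 90.0))
```

View pics/w2.png

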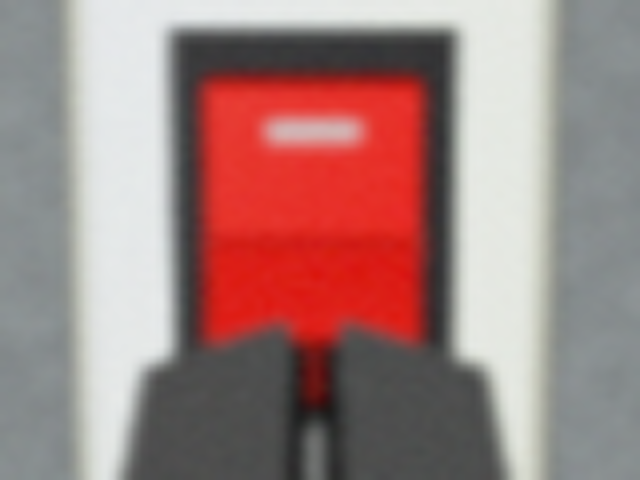

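The far half (dash) now lies flat and the near half has risen, so red is on, and 33 N confirmed the stop. Next, hover over the orange rocker.

play_rows --series "0 7 30.2 0.5 17.4;0 7 30.2 0.5 17.4;0 7 30.2 0.5 17.4;0 7 30.2 0.5 17.4;0 7 30.2 0.5 17.4;0 7 30.2 0.5 17.4;0 7 30.2 0.5 17.4;0 7 30.2 0.5 17.4;0 7 30.2 0.5 17.4;0 7 30.2 0.5 17.4;0 7 30.2 0.5 17.4;0 7 30.2 0.5 17.4"

```text
t: 4.08
tool_pos: [0.6213, -0.0215, 0.1437]
orientation: [0.997, 0.074, -0.001, 0.0]
wrist_force: [0.3, 0.0, -0.6]
gripper_width: 0.0005
```

Run:
```python
from look import *
o=state(); w=viewer.read_camera('wrist')
q=proj(w,[[.6087,-.0225,.060],[.5966,.0569,.06]],True); print('pred',q)
B=blob(w,'orange',q[0],rad=40); C=blob(w,'blue',q[1],rad=40); print(B,C)
p=[atz(w,x[0],.061,True)[0] for x in (B,C)]; print(p); v=p[0]-p[1]; print(np.linalg.norm(v),'yaw x',np.degrees(np.arctan2(v[0],-v[1])))
```

```text
t 4.08 tcp [ 0.6213 -0.0215  0.1437] xang 8.5 zax [-0.001 -0.001 -1.   ] F [ 0.3  0.  -0.6] w 0.0005
pred [[280.17222612 227.58361378]
 [188.30409298 227.18250493]]
(array([279.5       , 222.77027027]), np.int32(962), ((279.5, 226.5), (41.0, 29.0), 90.0)) (array([188.17537313, 227.36007463]), np.int32(1072), ((188.08106994628906, 226.98648071289062), (44.058921813964844, 27.783424377441406), 80.53767395019531))
[array([ 0.6131642, -0.0212519,  0.061    ]), array([0.59678699, 0.05675322, 0.061     ])]
0.079705783877078 yaw x 11.85705614772576
```

Orange and blue are within about 1 px of prediction (the orange centroid is biased by the fingers covering part of it). Pressing now.

play_rows --series "0 0 0 -3 0;0 0 0 -6.3 0;0 0 0 -6.9 0;0 0 0 -7.3 0;0 0 0 -7.6 0;0 0 0 -7.9 0;0 0 0 -8.2 0;0 0 0 -8.4 0;0 0 0 -8.6 0;0 0 0 -8.6 0;0 0 0 -8.6 0"

```text
t: 5.05
tool_pos: [0.6233, -0.0197, 0.0601]
orientation: [0.997, 0.075, 0.001, 0.0]
wrist_force: [0.6, -0.9, 14.3]
gripper_width: 0.0004
```

play_rows --series "0 0 0 -0.1 0;0 0 0 -0.15 0;0 0 0 -0.15 0;0 0 0 2 0;0 0 0 6 0;0 0 0 9 0;0 0 0 9 0;0 0 0 9 0"

```text
t: 5.72
tool_pos: [0.6228, -0.0197, 0.1505]
orientation: [0.997, 0.075, 0.002, 0.0]
wrist_force: [-0.8, -0.3, -0.4]
gripper_width: 0.0005
```

Run:
```python
from look import *
o=state(); w=viewer.read_camera('wrist')
q=proj(w,[[.603,.017,.06]],True)[0]
cv2.imwrite('pics/w3.png',cv2.resize(cv2.getRectSubPix(w['img'],(160,100),tuple(q)),(800,500),interpolation=cv2.INTER_CUBIC)[:,:,::-1])
```

```text
t 5.72 tcp [ 0.6228 -0.0197  0.1505] xang 8.7 zax [ 0.003  0.    -1.   ] F [-0.8 -0.3 -0.4] w 0.0005
```

View pics/w3.png

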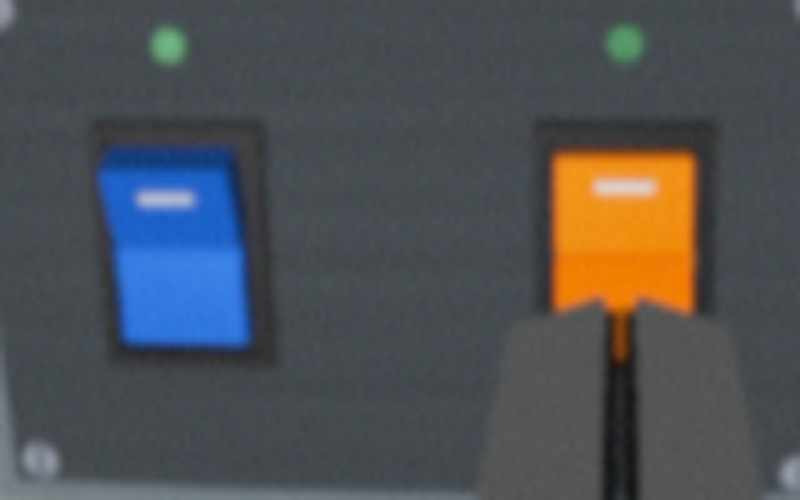

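Orange's dash half is level and its near half is up, so it is on. Blue's dash half is still raised, so it is off. Now hover over the release at z≈0.13.

play_rows --series "0 -18.8 34.2 -2 0;0 -18.8 34.2 -2 0;0 -18.8 34.2 -2 0;0 -18.8 34.2 -2 0;0 -18.8 34.2 -2 0;0 -18.8 34.2 -2 0;0 -18.8 34.2 -2 0;0 -18.8 34.2 -2 0;0 -18.8 34.2 -2 0;0 -18.8 34.2 -2 0;0 -18.8 34.2 -2 0;0 -18.8 34.2 -2 0"

```text
t: 6.77
tool_pos: [0.4327, 0.3225, 0.1272]
orientation: [0.997, 0.077, -0.001, 0.001]
wrist_force: [1.1, -0.8, -0.4]
gripper_width: 0.0002
```

Run:
```python
from look import *
HUE['green']=(45,90)
o=state(); w=viewer.read_camera('wrist')
q=proj(w,[[.4345,.322,.0415]],True)[0]; print(q)
B=blob(w,'green',q,rad=40,S=80,V=40); print(B, B and atz(w,[B[0],B[2][0]],.0415,True))
cv2.imwrite('pics/w4.png',cv2.resize(w['img'],(800,600),interpolation=cv2.INTER_CUBIC)[:,:,::-1])
```

```text
t 6.77 tcp [0.4327 0.3225 0.1272] xang 8.8 zax [-0.002 -0.001 -1.   ] F [ 1.1 -0.8 -0.4] w 0.0002
[282.04286956 210.62447452]
(array([280.92346939, 207.19642857]), np.int32(1568), ((281.0, 207.0), (44.0, 44.0), 90.0)) [[0.43730938 0.32339553 0.0415    ]
 [0.43748808 0.32335823 0.0415    ]]
```

View pics/w4.png

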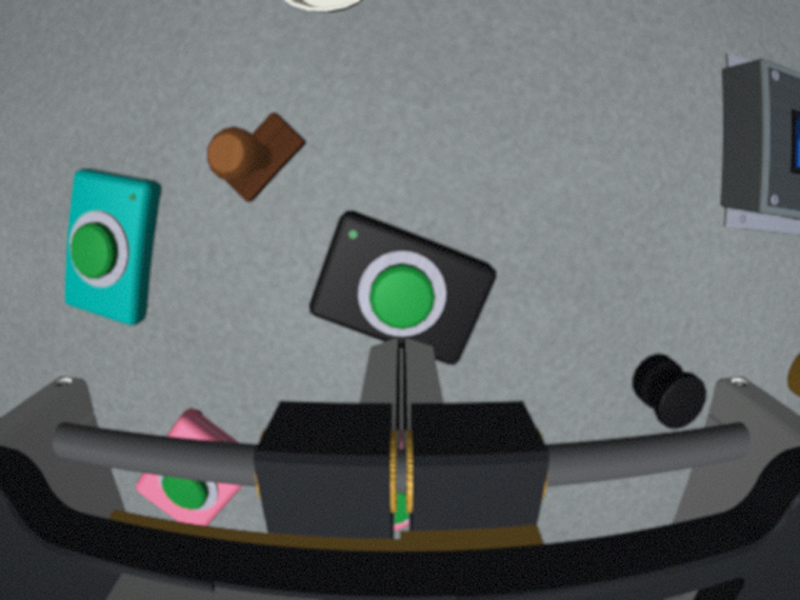

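The wrist view shows the black release's button at (402,295), which puts it at (0.437,0.323). The fingers are clear of the look-alikes. I'll shift by 2.5 mm and press down.

play_rows --series "0 0.25 0.05 -3 0;0 0.25 0.05 -6 0;0 0.25 0.05 -8 0;0 0.25 0.05 -8.5 0;0 0.25 0.05 -8.8 0;0 0.25 0.05 -9.1 0;0 0.25 0.05 -9.3 0;0 0.25 0.05 -9.5 0;0 0.25 0.05 -9.6 0;0 0.25 0.05 -9.6 0;0 0.25 0.05 -9.6 0"

```text
t: 7.73
tool_pos: [0.4375, 0.3228, 0.0347]
orientation: [0.997, 0.075, 0.001, -0.0]
wrist_force: [-7.2, -8.5, 29.3]
gripper_width: 0.0006
```

play_rows --series "0 0 0 0.05 0;0 0 0 0.08 0;0 0 0 0.08 0;0 0 0 0.08 0;0 0 0 0.08 0;0 0 0 0.08 0;0 0 0 0.08 0;0 0 0 0.08 0;0 0 0 0.08 0;0 0 0 0.08 0;0 0 0 0.08 0;0 0 0 0.08 0"

```text
t: 8.73
tool_pos: [0.4374, 0.3227, 0.035]
orientation: [0.997, 0.075, 0.001, -0.0]
wrist_force: [-4.1, -6.2, 18.1]
gripper_width: 0.0004
```

play_rows --series "0 0 0 0 0;0 0 0 0 0;0 0 0 0 0;0 0 0 0 0;0 0 0 0 0;0 0 0 0 0"

```text
t: 9.23
tool_pos: [0.4374, 0.3227, 0.035]
orientation: [0.997, 0.075, 0.001, -0.0]
wrist_force: [-3.1, -6.3, 18.5]
gripper_width: 0.0003
```

It stayed fully down for 1.5 s at 18 N or more. Now lift off, then check.

play_rows --series "0 0 0 0.3 0;0 0 0 0.8 0;0 0 0 2 0;0 0 0 5 0;0 0 0 9 0;0 0 0 11 0;0 0 0 12 0;0 0 0 12 0;0 0 0 12 0"

```text
t: 9.98
tool_pos: [0.4365, 0.3228, 0.1536]
orientation: [0.997, 0.075, 0.0, -0.0]
wrist_force: [-0.5, 0.4, -0.5]
gripper_width: 0.0006
```

Run:
```python
from look import *; import pickle
HUE['green']=(45,90)
o=state(); w=viewer.read_camera('wrist'); S=viewer.read_camera('scene'); S0=pickle.load(open('d0.pkl','rb'))['scene']
B=blob(w,'green',proj(w,[[.437,.323,.0415]],True)[0],rad=40,S=80,V=40); print(B[0],atz(w,[B[0]],.0415,True))
b=blob(S,'green',np.array((377,173)),S=80,V=40); print('scene green',b and (b[0],b[1]),'was 377.22 172.66 n109')
print('diff px',[(int((np.abs(S['img'][y:y+60,x:x+70].astype(int)-S0['img'][y:y+60,x:x+70]).max(2)>40).sum()),x,y) for y in range(120,360,60) for x in range(0,560,70)])
cv2.imwrite('pics/s2.png',cv2.resize(S['img'],(800,600),interpolation=cv2.INTER_CUBIC)[:,:,::-1])
```

```text
t 9.98 tcp [0.4365 0.3228 0.1536] xang 8.7 zax [ 0.001  0.001 -1.   ] F [-0.5  0.4 -0.5] w 0.0006
[280.60692308 204.68692308] [[0.43704814 0.32342176 0.0415    ]]
scene green (array([377.25454545, 172.61818182]), np.int32(110)) was 377.22 172.66 n109
diff px [(1021, 0, 120), (0, 70, 120), (0, 140, 120), (0, 210, 120), (0, 280, 120), (719, 350, 120), (8, 420, 120), (0, 490, 120), (12, 0, 180), (0, 70, 180), (0, 140, 180), (0, 210, 180), (8, 280, 180), (0, 350, 180), (0, 420, 180), (0, 490, 180), (0, 0, 240), (0, 70, 240), (36, 140, 240), (0, 210, 240), (28, 280, 240), (0, 350, 240), (0, 420, 240), (0, 490, 240), (0, 0, 300), (0, 70, 300), (0, 140, 300), (0, 210, 300), (0, 280, 300), (0, 350, 300), (0, 420, 300), (0, 490, 300)]
```

View pics/s2.png

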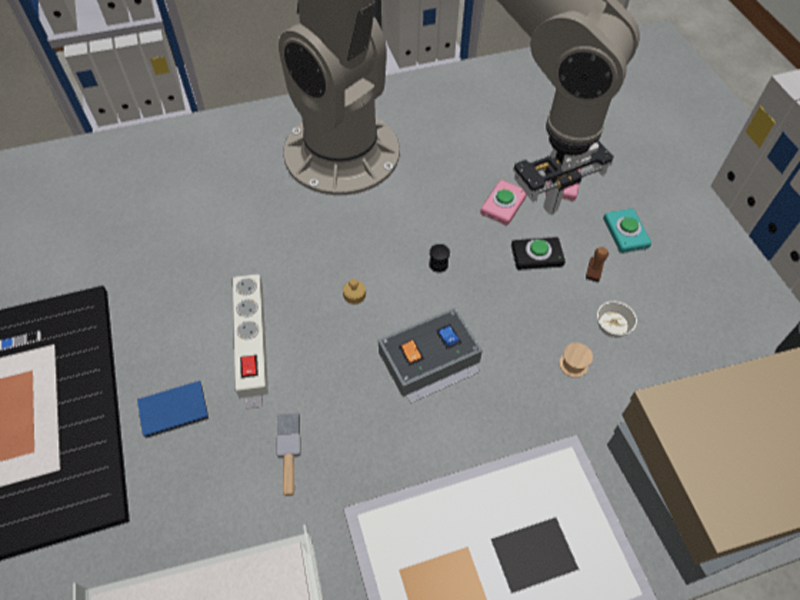

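The scene view shows everything in place. Only the two rockers at (249,366) and (411,352) and the arm differ, and the release (539,249) moved less than 0.1 px. Handing in.

```bash
python3 -c "
from bench import r; print(r.hand_in())"
```

```text
the job is handed in; nothing more can be done
None
```

The job is done and handed in at about 10 s on the robot's clock. I pressed with closed fingers, in the order asked: red mains rocker on, orange lamp rocker on, then the green button.

- **Rockers:** after pressing, the wrist pictures showed the red and orange dash halves level and their near halves raised. The blue rocker's dash half was still raised, so it stayed off. The stop force was 33 N on red and at least 14 N on orange.
- **Green button:** I held it fully down (TCP at 35 mm) for at least 1.5 s with 18–29 N, then let it go.
- **Final check:** the release moved less than 0.1 px in the scene camera, nothing else on the desk visibly moved, and the robot is about 11 cm clear of the button.

**Disagreement:** the wrist and overhead cameras differed by about 3 mm on the button's position. I aimed between the two, nearer the wrist value, well inside the 40 mm button. No check failed. I didn't check for lamp light itself, only the rocker's position.

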